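# Reset the peak pointer of the large pull gauge in a drum maker's workshop

## Robot

A 7-joint arm with a two-finger parallel gripper is mounted at the origin on the work surface. World frame = base frame: x ahead of the robot, y to its left, z up, the work surface at z = 0. Lengths are in m, angles in rad, forces in N, time in s.
With the tool pointing down it reaches from about 0.4 to 0.85 m from the base axis. Payload 4.5 kg.
Tool frame: the origin (TCP) lies between the finger pads; the fingertips stand 17 mm ahead of it and the grasp point (between the pads) lies 2 mm behind it; x points along the fingers, z is the direction in which the jaws open and shut, and the axes are right-handed (so a half turn about x gives the same grasp; the last joint's range is limited). The gripper opens to 88 mm and grips with 3 to 60 N. Pads are 18 mm wide; open, the fingers measure 123 mm over their backs; the gripper's body (75 mm by 187 mm) begins 45 mm behind the grasp point.
Start: joints at [1.327, 0.689, -0.195, 1.565, 0.157, 0.902, -0.215], TCP at [0.171, -0.601, 0.256] pointing down, gripper open.
Joint ranges: [-3.01, 3.01], [-0.46, 2.08], [-1.47, 1.51], [0.13, 2.56], [-1, 4.14], [0.04, 2.09], [-2.66, 2.66]. Speed limits (rad/s): [2.57, 2.57, 3.14, 3.14, 3.14, 3.14, 3.14].

## Interface

Orientations are given as a rotation vector (axis times angle).
In Python, from cell import get_state, camera, finish_job gives the robot as it stands. The module is installed in compiled form; this text tells all that it offers.
- The arm moves only by the tool arm_command, never from a script. Its arguments are lists of equal length, an entry for each row: "xyz": the shift along the tool's x, y, z in m, a list of three; "roll": the turn about the tool's x in degrees. In form: {"xyz": [[dx, dy, dz], ...], "roll": [roll, ...]}. A call has 1 to 8 rows; each row shifts and turns the commanded pose from where the row before left it, along the tool's axes as they then stand; what a row does not reach is not made up. A row lasts 1/12 s, in which the tool goes at most 41.7 mm and 7.16 degrees, less where a joint would pass 70% of its speed; a pose out of reach is approached as far as the arm can. A call with a gripper value outside its range is refused whole. "fingers" is the gripper command: -1 is shut, 1 is fully open, values between are in proportion, set as the call begins (left out, the last holds). The fingers move at their own pace and stop on an object; "newtons" is the grip in N (left out, the last holds). Time passes only in rows, so rows that do not move let the fingers close. It gives the time, the measured TCP pose, the force and the opening at its end, in the units of the state.
- get_state(): the state, without advancing time (a new reading comes with each control period).
- camera(name): name is "scene" or "top" or "wrist"; returns a dict with "color" (400x640x3 uint8, blue, green, red), "fx", "fy", "cx", "cy" (pixels), "R" (3x3) and "t" (3): a world point X has camera coordinates R X + t. Camera axes: x right, y down, z forward; pixel columns grow to the right and rows downward; lengths in m; the calibration is good to about 2 mm. A picture is of the moment at which its call begins. There is no depth.
- finish_job(): hands the job in, once; it reports no verdict.
The state is a dict: "time": time; "q": joint angles; "joint_vel": joint speeds; "joint_torque": joint torques, N m; "tool_pos": TCP position; "tcp_rot": TCP orientation; "wrist_force": force on the tool from outside, world axes, zero at the start; "ft_torque": the same for the moment, N m; "width": finger opening in m.
Only numpy, scipy, OpenCV 4.12 (cv2) and the standard library are available. Lean on these libraries where they do the work, as an engineer would, in place of code of your own. Each camera call takes 0.05 s, during which the arm holds its last target. There are 200 camera calls.

## Task

Two round pull gauges lie face up on the drum maker's bench. Turn the peak-pointer knob of the larger gauge anticlockwise, seen from above, until its pointer is back at the little zero peg on the dial, then let go. Leave the smaller gauge's pointer where it is: its reading has not been noted yet.

Things in the scene. Friction and masses are not known exactly. Their poses are not given: they have to be found in the camera images.
- large_knob (a joint): Reset knob of the larger gauge (grey round housing 170 mm across, 45 mm high, white dial, screwed down), on a vertical axis at the dial's centre. 0 = hard zero stop, pointer at the peg; grows clockwise seen from above, up to 4.2 rad. Starts 0.7 to 1.3 rad from zero; light friction (0.06 N m), no spring, stays where left.
- large_grip (a point): Grip point of that knob, on its axis, 79 mm above the bench. The knob: a dark disc 50 mm across, top 10 mm above the dial, with an upright bar across it 50 mm long, 14 mm thick, top 93 mm above the bench. Turns with the knob: x runs level along the bar towards the pointer, z up. The thin pointer lies low on the dial and reaches 69 mm from the axis; a white line on the bar's top marks its end.
- large_peg (a point): Top of the larger gauge's zero peg: a dark steel pin 6 mm thick, 10 mm up from the dial, 65 mm from the knob's axis, at the first of 13 scale marks. At zero the pointer lies beside it, on its clockwise side.
- small_tip (a point): Pointer tip of the smaller gauge, 42 mm from its knob's axis, 40 mm above the bench; x points outwards along the pointer. That gauge is of the same make, 116 mm across, 35 mm high, its knob's bar 34 mm long, 10 mm thick, top 75 mm above the bench. Its knob turns as easily and must be left alone.

How it is judged:
By the outcome, as a careful person would: the job done as asked, in the order asked, and still so for the second after the job is handed in, with the robot touching nothing.
It also fails if it takes over 32 s, if anything falls off the work surface, if the arm or the gripper's body presses on something with over 40 N, if the wrist force passes 120 N, or if a joint passes its speed limit or range.

## Working session

There is one attempt and no reset: what is moved stays moved. The work goes in short steps, Python scripts to look and compute and a tool call to move; the robot and the scene stay as the last step left them, time stands still between calls to the robot, and variables do not carry over. Pictures are saved under pics/ and viewed, about 8 in all and at most 12, crops included, and the job is handed in when it is done.

Besides the shell and the picture viewer there is one more tool, called as a command line: name --pt "numbers of a row" for each row, then --argument value for the rest. arm_command: Moves the arm, as the interface text tells. Its arguments: {"type":"object","properties":{"xyz":{"type":"array","items":{"type":"array","items":{"type":"number"}}},"roll":{"type":"array","items":{"type":"number"}},"fingers":{"type":"number"},"newtons":{"type":"number"}},"required":["xyz","roll"]}

```bash
mkdir -p pics; python3 - <<'E'
from cell import *
import cv2,numpy as np
s=get_state();print({k:np.round(v,3) for k,v in s.items()})
for n in("top","scene"):
    c=camera(n);cv2.imwrite(f"pics/{n}0.png",c["color"]);print(n,c["fx"],c["cx"],c["cy"],np.round(c["R"],3).tolist(),np.round(c["t"],3))
E
```

```text
{'time': np.float64(0.0), 'q': array([ 1.327,  0.69 , -0.195,  1.566,  0.157,  0.902, -0.215]), 'joint_vel': array([-0.   ,  0.   , -0.001, -0.001,  0.001,  0.001, -0.   ]), 'joint_torque': array([ 1.0000e-03, -5.2756e+01, -1.2670e+00, -1.5343e+01, -5.3000e-02,
        7.0000e-03,  0.0000e+00]), 'tool_pos': array([ 0.171, -0.6  ,  0.255]), 'tcp_rot': array([ 1.003,  1.33 , -1.001]), 'wrist_force': array([ 0.382,  0.318, -0.687]), 'ft_torque': array([-0.006, -0.078, -0.003]), 'width': np.float64(0.088)}
top 430.6896978144208 319.60219976463804 194.22991333651694 [[-0.0, -1.0, -0.029], [-0.986, 0.005, -0.164], [0.164, 0.029, -0.986]] [0.03  0.533 1.023]
scene 435.90452546070225 320.5701280697352 196.43392757897777 [[0.772, 0.635, 0.012], [0.526, -0.629, -0.572], [-0.356, 0.448, -0.82]] [-0.403 -0.224  1.298]
```

View pics/top0.png

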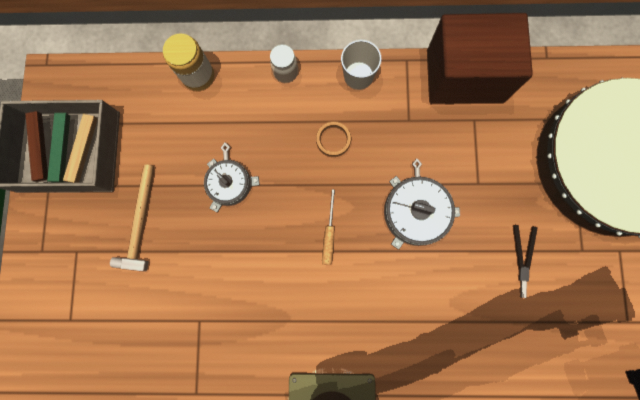

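```bash
cat > h.py <<'E'
from cell import *
import cv2,numpy as np
def ray(c,u,v,z):
    R,t=np.array(c["R"]),np.array(c["t"]);o=-R.T@t
    d=R.T@np.array([(u-c["cx"])/c["fx"],(v-c["cy"])/c["fy"],1]);return o+d*(z-o[2])/d[2]
def pix(c,X):
    p=np.array(c["R"])@X+np.array(c["t"]);return c["fx"]*p[0]/p[2]+c["cx"],c["fy"]*p[1]/p[2]+c["cy"]
E
python3 - <<'E'
from h import *
c=camera("top");im=c["color"]
cv2.imwrite("pics/top1.png",cv2.resize(im[165:255,375:470],None,fx=6,fy=6,interpolation=cv2.INTER_CUBIC))
print(ray(c,420,210,.045),ray(c,386,210,.045),ray(c,454,210,.045),ray(c,228,182,.035))
from scipy.spatial.transform import Rotation as Ro
print(Ro.from_rotvec(get_state()["tcp_rot"]).as_matrix().round(3))
E
```

```text
[ 0.49260325 -0.21724669  0.045     ] [ 0.49291846 -0.13442955  0.045     ] [ 0.49228951 -0.29967877  0.045     ] [0.56706488 0.26051309 0.035     ]
[[-0.001  0.962  0.274]
 [ 0.001  0.274 -0.962]
 [-1.    -0.    -0.001]]
```

View pics/top1.png

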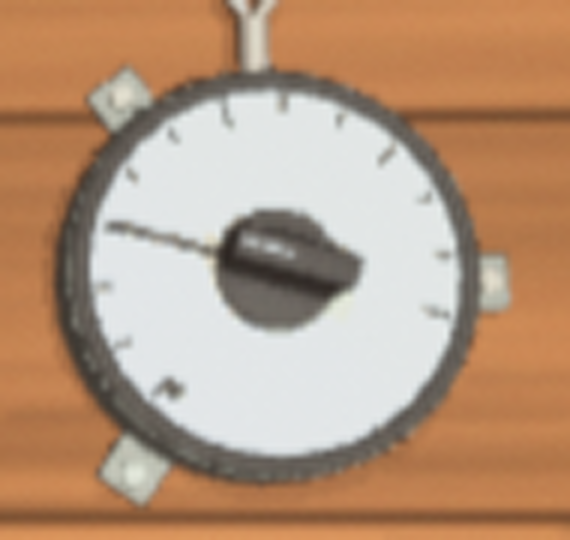

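The crop shows the large gauge: dial centre at (276,273), pointer tip at (108,226), and peg at (170,387). The bar lies along the pointer line.

```bash
cat >> h.py <<'E'
from scipy.spatial.transform import Rotation as Ro
def goto(C,z,bar):
    "shift in tool axes & roll (deg) to put TCP at C,z with jaws across bar angle"
    s=get_state();M=Ro.from_rotvec(s["tcp_rot"]).as_matrix()
    d=M.T@(np.array([C[0],C[1],z])-s["tool_pos"])
    zj=M[:,2];a=np.arctan2(zj[1],zj[0])
    r=-(bar+np.pi/2-a); r=(r+np.pi/2)%np.pi-np.pi/2
    print("shift",d.round(4),"roll",np.degrees(r).round(1),"q7",s["q"][6].round(2),"t",s["time"])
E
python3 - <<'E'
from h import *
c=camera("top")
f=lambda x,y,z:ray(c,375+(x+.5)/6-.5,165+(y+.5)/6-.5,z)
C=f(276,273,.045);P=f(108,226,.048);G=f(170,387,.05)
ang=lambda v:np.arctan2(v[1],v[0])
print(C,np.linalg.norm((P-C)[:2]),np.linalg.norm((G-C)[:2]),ang(P-C),ang(G-C))
goto(C,.2,ang(P-C))
E
```

```text
[ 0.49239254 -0.21865637  0.045     ] 0.07071451651045513 0.06509738275685334 1.2956001275358653 2.3727626907769004
shift [ 0.0555  0.4136 -0.2792] roll -58.3 q7 -0.22 t 0.2
```

arm_command --pt "0 0.026 -0.0175" --pt "0 0.026 -0.0175" --pt "0 0.026 -0.0175" --pt "0 0.026 -0.0175" --pt "0 0.026 -0.0175" --pt "0 0.026 -0.0175" --pt "0 0.026 -0.0175" --pt "0 0.026 -0.0175" --roll '[0,0,0,0,0,0,0,0]'

```text
time: 0.87
tool_pos: [0.3338, -0.4081, 0.2557]
tcp_rot: [1.002, 1.328, -1.002]
wrist_force: [0.7, 1.0, 0.2]
width: 0.0879
```

arm_command --pt "0 0.026 -0.0175" --pt "0 0.026 -0.0175" --pt "0 0.026 -0.0175" --pt "0 0.026 -0.0175" --pt "0 0.026 -0.0175" --pt "0 0.026 -0.0175" --pt "0 0.026 -0.0175" --pt "0 0.026 -0.0175" --roll '[0,0,0,0,0,0,0,0]'

```text
time: 1.53
tool_pos: [0.4954, -0.2163, 0.2557]
tcp_rot: [1.002, 1.328, -1.002]
wrist_force: [0.3, 0.0, -0.5]
width: 0.0879
```

arm_command --pt "0 0 0" --pt "0 0 0" --pt "0 0 0" --pt "0 0 0" --pt "0 0 0" --pt "0 0 0" --pt "0 0 0" --pt "0 0 0" --roll '[-7,-7,-7,-7,-7,-7,-7,-7]'

```text
time: 2.2
tool_pos: [0.4946, -0.2177, 0.2556]
tcp_rot: [0.243, 1.557, -0.243]
wrist_force: [0.2, -0.5, -0.6]
width: 0.0882
```

```bash
python3 - <<'E'
from h import *
c=camera("wrist");cv2.imwrite("pics/w0.png",c["color"])
goto([.4924,-.2187],.16,1.296)
for X in ([.4924,-.2187,.093],[.4924,-.2187,.045]):print(pix(c,np.array(X)))
E
```

```text
shift [ 0.0955 -0.0013 -0.0016] roll -1.7 q7 -0.32 t 2.25
(np.float64(319.7175071143761), np.float64(182.2802271376265))
(np.float64(319.9644561217369), np.float64(168.65963575974808))
```

View pics/w0.png

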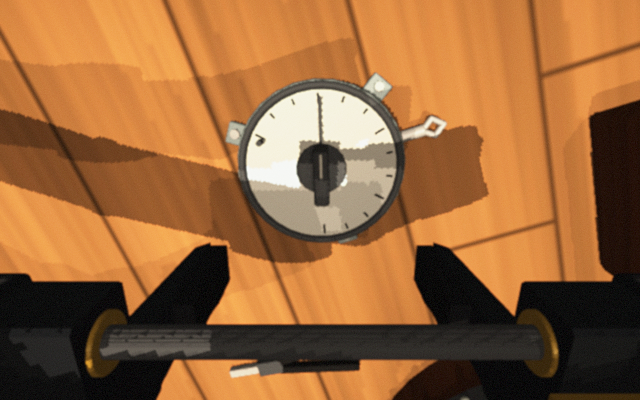

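The wrist view shows the large gauge at about (321,165), with the pointer straight up and the bar from (320,152) to (321,205). I'll enlarge it to get a finer centre.

```bash
python3 - <<'E'
from h import *
c=camera("wrist");im=c["color"].copy()[70:250,230:410]
big=cv2.resize(im,None,fx=4,fy=4,interpolation=cv2.INTER_CUBIC)[:600]
def circ(z,r,col):
    p=[pix(c,np.array([.4924+r*np.cos(a),-.2187+r*np.sin(a),z])) for a in np.linspace(0,6.28,60)]
    cv2.polylines(big,[np.int32([((u-230+.5)*4,(v-70+.5)*4) for u,v in p])],True,col,1)
circ(.045,.085,(0,0,255));circ(.055,.025,(0,255,0));circ(.093,.025,(255,0,0))
cv2.imwrite("pics/w1.png",big)
E
```

```text
(no output)
```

View pics/w1.png

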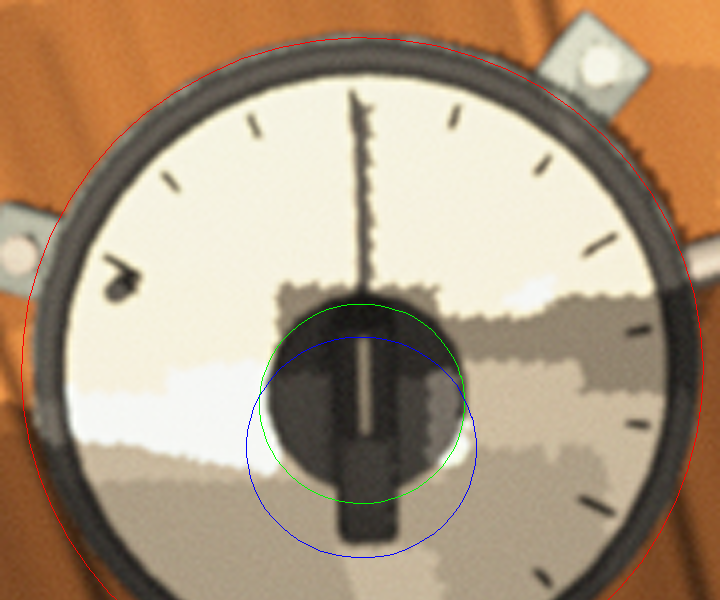

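```bash
python3 - <<'E'
from h import *
c=camera("scene")
u0,v0=[int(q) for q in pix(c,np.array([.4924,-.2187,.05]))]
im=c["color"][v0-50:v0+50,u0-60:u0+60]
big=cv2.resize(im,None,fx=6,fy=6,interpolation=cv2.INTER_CUBIC)
for z,r,col in((.045,.085,(0,0,255)),(.055,.025,(0,255,0)),(.093,.025,(255,0,0))):
    p=[pix(c,np.array([.4924+r*np.cos(a),-.2187+r*np.sin(a),z])) for a in np.linspace(0,6.28,60)]
    cv2.polylines(big,[np.int32([((u-u0+60.5)*6,(v-v0+50.5)*6) for u,v in p])],True,col,1)
cv2.imwrite("pics/s1.png",big)
E
```

```text
(no output)
```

View pics/s1.png

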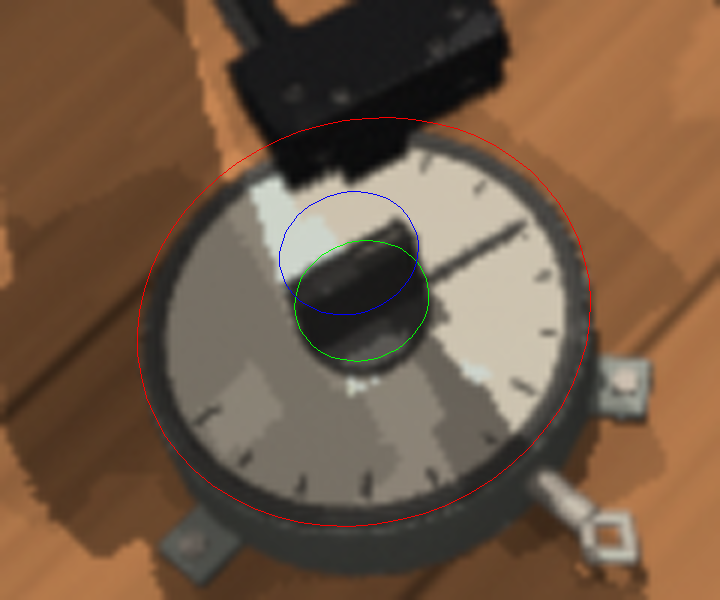

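The views disagree by about 2–3 mm. Averaged, they put the centre at about (0.494, -0.218), which is almost under the tool. I'll descend to just above the bar and check again.

arm_command --pt "0.02 0 0" --pt "0.02 0 0" --pt "0.02 0 0" --pt "0.02 0 0" --pt "0.02 0 0" --pt "0.02 0 0" --pt "0 0 0" --pt "0 0 0" --roll '[-1.5,0,0,0,0,0,0,0]' --fingers 0.2 --newtons 15

```text
time: 3.02
tool_pos: [0.4943, -0.2175, 0.1353]
tcp_rot: [0.229, 1.561, -0.229]
wrist_force: [-0.8, 0.1, 0.7]
width: 0.0528
```

```bash
python3 - <<'E'
from h import *
c=camera("wrist");im=c["color"].copy()
p=get_state()["tool_pos"];print(p)
for z,r,col in((.055,.025,(0,255,0)),(.093,.025,(255,0,0))):
    q=[pix(c,np.array([p[0]+r*np.cos(a),p[1]+r*np.sin(a),z])) for a in np.linspace(0,6.28,60)]
    cv2.polylines(im,[np.int32(q)],True,col,1)
cv2.imwrite("pics/w2.png",im)
E
```

```text
[ 0.49503581 -0.21767394  0.13620527]
```

View pics/w2.png

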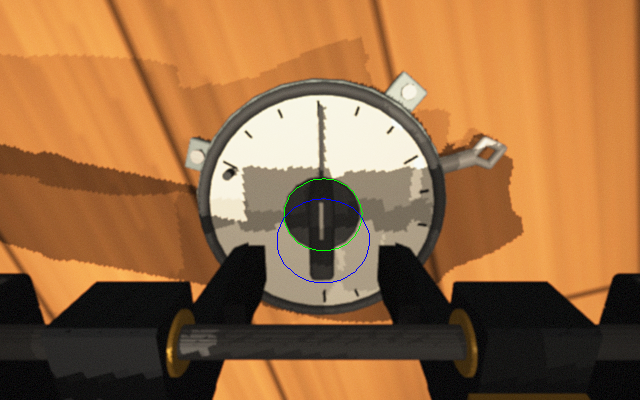

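The disc matches the TCP overlay (centre at (322,214)), and the bar is centred between the fingers. Descend and grip.

arm_command --pt "0.015 0 0" --pt "0.015 0 0" --pt "0.015 0 0" --pt "0.013 0 0" --pt "0 0 0" --pt "0 0 0" --roll '[0,0,0,0,0,0]'

```text
time: 3.57
tool_pos: [0.4953, -0.2179, 0.0786]
tcp_rot: [0.227, 1.558, -0.228]
wrist_force: [0.4, 0.4, -0.7]
width: 0.0529
```

arm_command --pt "0 0 0" --pt "0 0 0" --pt "0 0 0" --pt "0 0 0" --pt "0 0 0" --pt "0 0 0" --pt "0 0 0" --pt "0 0 0" --roll '[0,0,0,0,0,0,0,0]' --fingers -1 --newtons 15

```text
time: 4.23
tool_pos: [0.4941, -0.2176, 0.0779]
tcp_rot: [0.227, 1.56, -0.227]
wrist_force: [-2.1, 1.1, 3.8]
width: 0.0137
```

Gripped: width 13.7 mm and low force. Now turn anticlockwise, 48° first.

arm_command --pt "0 0 0" --pt "0 0 0" --pt "0 0 0" --pt "0 0 0" --pt "0 0 0" --pt "0 0 0" --pt "0 0 0" --pt "0 0 0" --roll '[-6,-6,-6,-6,-6,-6,-6,-6]'

```text
time: 4.9
tool_pos: [0.4928, -0.2178, 0.0779]
tcp_rot: [-0.433, 1.531, 0.434]
wrist_force: [-5.7, 1.5, 6.8]
width: 0.014
```

```bash
python3 - <<'E'
from h import *
s=get_state();print({k:np.round(s[k],3) for k in("wrist_force","ft_torque","tool_pos","q","tcp_rot")})
c=camera("top");cv2.imwrite("pics/top2.png",cv2.resize(c["color"][165:255,375:470],None,fx=6,fy=6,interpolation=cv2.INTER_CUBIC))
E
```

```text
{'wrist_force': array([-5.742,  1.512,  6.825]), 'ft_torque': array([ 0.226,  0.913, -0.1  ]), 'tool_pos': array([ 0.493, -0.218,  0.078]), 'q': array([ 0.604,  0.897, -0.465,  1.94 ,  0.814,  0.506,  0.105]), 'tcp_rot': array([-0.433,  1.531,  0.434])}
```

View pics/top2.png

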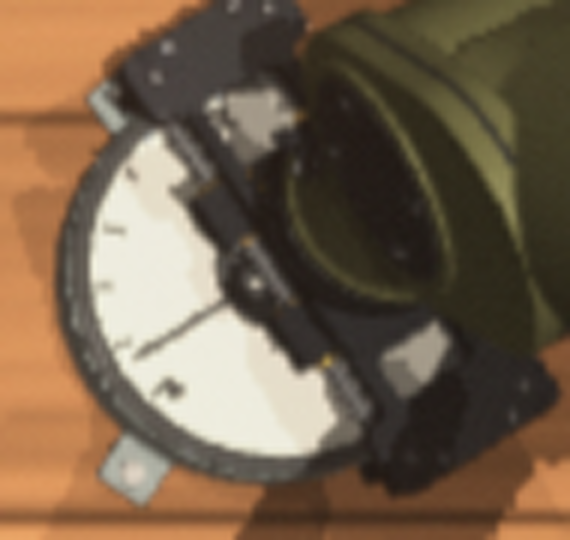

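The pointer tip is at (138,355) and the peg at (170,387), so about 12° remains. I'll go slowly and watch the torque.

arm_command --pt "0 0 0" --pt "0 0 0" --pt "0 0 0" --pt "0 0 0" --pt "0 0 0" --roll '[-3,-3,-3,-1,0]'

```text
time: 5.37
tool_pos: [0.4925, -0.218, 0.0779]
tcp_rot: [-0.565, 1.5, 0.566]
wrist_force: [-5.0, 1.2, 6.6]
width: 0.0141
```

```bash
python3 -c "
from h import *
s=get_state();print(s['wrist_force'],s['ft_torque'],s['tcp_rot'])"
```

```text
[-4.972668    1.22419746  6.60760888] [ 0.04799358  0.96564553 -0.02441082] [-0.56522737  1.49982058  0.56635041]
```

arm_command --pt "0 0 0" --pt "0 0 0" --pt "0 0 0" --pt "0 0 0" --roll '[-1,-1,-1,0]'

```text
time: 5.7
tool_pos: [0.4925, -0.218, 0.0779]
tcp_rot: [-0.606, 1.489, 0.607]
wrist_force: [-5.5, -0.5, 8.0]
width: 0.0136
```

```bash
python3 - <<'E'
from h import *
s=get_state();print(s['wrist_force'],s['ft_torque'],s['tcp_rot'])
c=camera("top");cv2.imwrite("pics/top3.png",cv2.resize(c["color"][190:245,380:435],None,fx=10,fy=10,interpolation=cv2.INTER_CUBIC))
E
```

```text
[-5.52961362 -0.52695074  7.96472273] [ 0.08762706  0.83813326 -0.00838344] [-0.60585043  1.48873434  0.60689287]
```

View pics/top3.png

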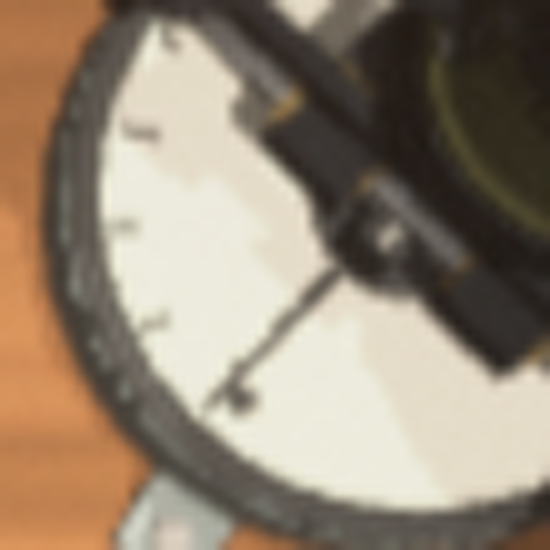

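The pointer's tip at (210,405) lies close to the peg at (240,397), but there is no torque rise yet. I'll continue until it reaches the stop.

arm_command --pt "0 0 0" --pt "0 0 0" --pt "0 0 0" --roll '[-1,-1,0]'

```text
time: 6.0
tool_pos: [0.4925, -0.2181, 0.0778]
tcp_rot: [-0.632, 1.481, 0.633]
wrist_force: [-4.7, 0.1, 7.8]
width: 0.0139
```

```bash
python3 -c "
from h import *
s=get_state();print(s['wrist_force'],s['ft_torque'],s['tcp_rot'])"
```

```text
[-4.66564316  0.11455046  7.78913432] [ 0.12946245  0.9199646  -0.28915501] [-0.63179364  1.48097758  0.63313601]
```

arm_command --pt "0 0 0" --pt "0 0 0" --pt "0 0 0" --roll '[-1,-1,0]'

```text
time: 6.25
tool_pos: [0.4927, -0.2182, 0.0778]
tcp_rot: [-0.659, 1.472, 0.66]
wrist_force: [-4.3, -0.3, 6.9]
width: 0.0146
```

```bash
python3 -c "
from h import *
s=get_state();print(s['wrist_force'],s['ft_torque'],s['tcp_rot'])"
```

```text
[-4.26164733 -0.2589261   6.87567732] [ 0.09254752  0.82812374 -0.39004794] [-0.65869293  1.47240559  0.65975617]
```

Torque rose to 0.39 N m and the bar is starting to twist in the pads, so the stop is reached. Release and rise.

arm_command --pt "0 0 0" --pt "0 0 0" --pt "0 0 0" --pt "0 0 0" --pt "0 0 0" --pt "0 0 0" --roll '[0,0,0,0,0,0]' --fingers 0.3

```text
time: 6.75
tool_pos: [0.4949, -0.2177, 0.0776]
tcp_rot: [-0.66, 1.468, 0.66]
wrist_force: [-0.4, 0.5, 0.3]
width: 0.0521
```

arm_command --pt "-0.02 0 0" --pt "-0.02 0 0" --pt "-0.02 0 0" --pt "-0.02 0 0" --pt "-0.02 0 0" --pt "-0.02 0 0" --pt "0 0 0" --pt "0 0 0" --roll '[0,0,0,0,0,0,0,0]'

```text
time: 7.42
tool_pos: [0.4952, -0.2179, 0.1984]
tcp_rot: [-0.661, 1.467, 0.658]
wrist_force: [0.2, -0.0, 0.1]
width: 0.0572
```

```bash
python3 - <<'E'
from h import *
c=camera("wrist");print(get_state()["time"])
a=cv2.resize(c["color"][60:260,200:440],None,fx=3,fy=3,interpolation=cv2.INTER_CUBIC)
cv2.imwrite("pics/w3.png",a)
c=camera("top")["color"];cv2.imwrite("pics/t4.png",np.hstack([cv2.resize(c[y:y+60,x:x+60],(400,400),interpolation=cv2.INTER_CUBIC) for x,y in((380,185),(198,152))]))
E
```

```text
7.4667
```

View pics/w3.png

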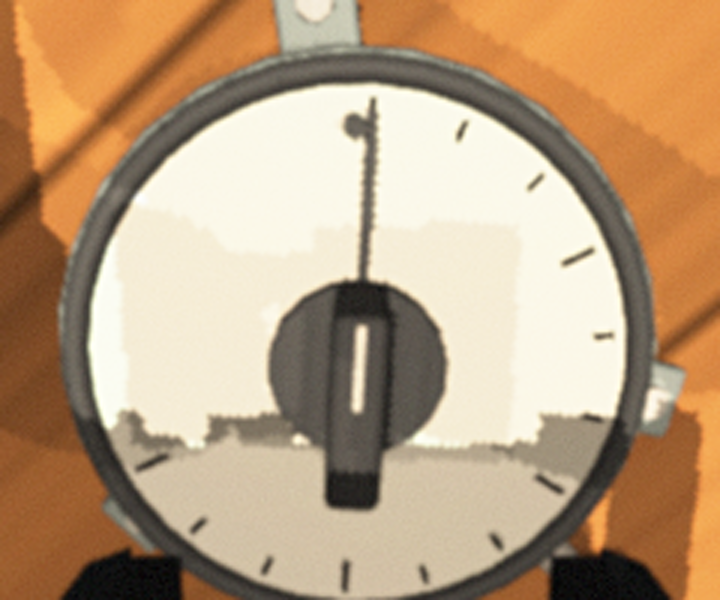

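View pics/t4.png

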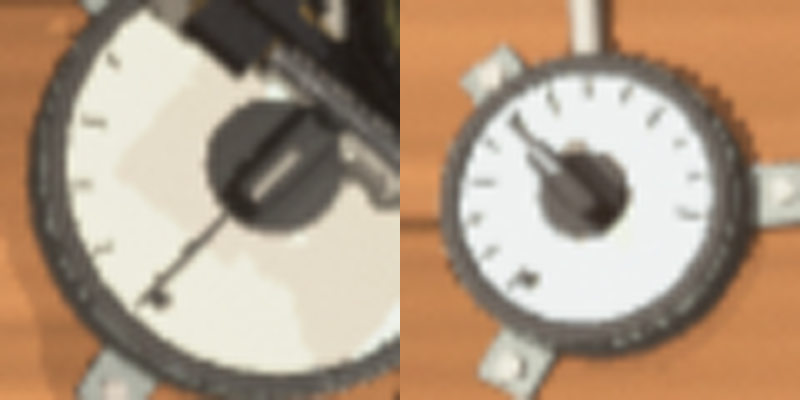

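The large pointer (tip at (373,100) in the wrist crop) lies against the clockwise side of the peg at (354,126), and the gripper is clear of it. The small gauge's pointer is still at upper left, where it was.

```bash
python3 -c "
from cell import finish_job;print(finish_job())"
```

```text
the job is handed in; nothing more can be done
None
```

I gripped the larger gauge's bar, turned it anticlockwise until it reached the zero stop, released it and rose clear. I then handed the job in at about 7.5 s.

- **At the stop:** the turning moment rose to about 0.39 N m, well above the knob's 0.06 N m friction.
- **Larger gauge:** after letting go, the wrist and top views showed its pointer resting beside the peg, on the clockwise side.
- **Smaller gauge:** the arm never went near it, and its pointer looked unchanged in the top view.
- **Forces:** the largest wrist-force readings were about 10 N.
- **One disagreement:** the three cameras placed the dial's centre 2–3 mm apart. I settled it with a close wrist view before gripping.

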